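# Set the classroom weather dial to sunny

### The arm

A 6-joint arm with a two-finger parallel gripper is mounted at the origin on the work surface. World frame = base frame: x ahead of the robot, y to its left, z up, the work surface at z = 0. Lengths are in m, angles in degrees, forces in N, time in s.
With the tool pointing down it reaches from about 0.4 to 0.825 m from the base axis. Payload 7 kg.
Tool frame: the origin (TCP) lies on the centre line of the jaws, within the pads' length; the fingertips stand r.tip_reach ahead of it and the grasp point (between the pads) is the TCP (r.tip_reach is the distance from the TCP to the fingertips, in m); z points along the fingers, y is the line along which they close (so a half turn about z gives the same grasp; the last joint's range is limited). The gripper opens to 88 mm and grips with 3 to 60 N. Pads are 19 mm wide; open, the fingers measure 130 mm over their backs; the gripper's body (78 mm by 193 mm) begins 47 mm behind the grasp point.
Start: joints at [-51.79, 20.546, 0.682, 0, -70.136, -16.507], TCP at [0.25, -0.627, 0.246] pointing down, gripper open.
Joint ranges: [-176.03, 176.03], [-82.01, 121.73], [-58.28, 71.71], [-173.87, 95.51], [-174.79, -0.11], [-173.66, 173.66]. Speed limits (degrees/s): [136.94, 136.94, 172.46, 180, 180, 180].

### API

Orientations are given as [roll, pitch, yaw] about the fixed x, y, z axes, in that order (R = Rz(yaw) Ry(pitch) Rx(roll)).
In Python, from plant import sensors, cams, r gives the robot as it stands.
- The arm moves only by the tool drive_tool, never from a script. Its argument "rows" is a list of rows, each an object of numbers: "fingers": the gripper's target within -1 to 1 (fully open at 1, half-way at 0, shut at -1); "x", "y", "z": the shift along the tool's x, y, z in m; "spin": the turn about the tool's z in rad. A call has 1 to 10 rows; each row is the pose to reach, as a shift and turn from the pose commanded when the call began, along the tool's axes at that moment; what a row does not reach only later rows make up. A row lasts 1/8 s, in which the tool goes at most 62.5 mm and 10.7 degrees, less where a joint would pass 70% of its speed; a pose out of reach is approached as far as the arm can. A call with a gripper value outside its range is refused whole. The fingers move at their own pace and stop on an object; "newtons" is the grip in N (left out, the last holds). Time passes only in rows, so rows that repeat a pose let the fingers close. It gives the time, the measured TCP pose, the force, the opening and the grip force at its end, in the units of the state.
- sensors.get_state(): the state, without advancing time (a new reading comes with each control period).
- cams.capture(name): name is "scene" or "side" or "wrist"; returns a dict with "pixels" (480x640x3 uint8, red, green, blue), "intrinsics" (3x3 intrinsics, pixels), "eye" and "orientation" of the camera in the world; the wrist camera has in their place "T_tool_cam" (4x4, takes a point from camera to tool coordinates, whose origin is the TCP and whose axes are the flange's). Camera axes: x right, y up, looking along -z (the intrinsics and any distortion apply to the point x, -y, -z); pixel columns grow to the right and rows downward; lengths in m; the calibration is good to about 2 mm. A picture is of the moment at which its call begins: read the wrist's pose just before it. There is no depth.
- r.close_job(): hands the job in; it is judged then, once.
The state is a dict: "time_s": time; "joints": joint angles; "qd": joint speeds; "joint_torque": joint torques, N m; "tcp_pos": TCP position; "eef_rot": TCP orientation; "contact_force": force on the tool from outside, world axes, zero at the start; "moment": the same for the moment, N m; "gripper_width": finger opening in m; "gripper_force": force on a finger pad.
Only numpy, scipy, OpenCV 4.12 (cv2) and the standard library are available. Lean on these libraries where they do the work, as an engineer would, in place of code of your own. Each camera call takes 0.05 s, during which the arm holds its last target. There are 200 camera calls.

### The job

Set the class weather dial to sunny: with the fingertips, push the upright red tab on the white disc round until the black arrow points squarely at the yellow sun tile, then move the hand clear. Only push the tab, never pinch it; leave the picture tiles where they lie on the board and do not knock or lift anything else on the table.

Things in the scene. Friction and masses are not known exactly. Their poses are not given: they have to be found in the camera images.
- pointer (a joint): angle of the dial's pointer, rad. 0 = arrow along the +x axis of the board; grows anticlockwise seen from above. Turns freely from -2.8 to +2.8, where it meets a stop; it never passes the board's -x direction, where a 14 mm steel stop post stands 93 mm from the centre. Stiff friction: about 0.15 N m (2 to 3 N at the tab) moves it, and it stays where it is left.
- board: the weather dial's round green board, fixed to the table, 320 mm across, 25 mm thick. Origin at the centre of its underside, on the pointer's turning axis; z up. The four tiles lie on it, centres 130 mm from the axis, at 60, 120, -60 and -120 degrees from its +x axis; which picture lies where varies.
- hub (a point): centre of the pointer disc's top face, on the turning axis, 33 mm above the table. Its frame turns with the pointer: x runs along the black arrow (tip 94 mm from the axis), z up. The pointer is a white disc 156 mm across, 8 mm thick, lying on the board, with a low 6 mm hub cap 24 mm across; arrow and disc top are 33 mm above the table.
- tab (a point): middle of the upright red tab on the pointer disc, on the arrow's line, 65 mm from the turning axis and 51 mm above the table. The tab stands from 33 to 69 mm above the table, is 26 mm long along the arrow and 14 mm thick across it; its two broad faces, left and right of the arrow, are to be pushed (the rules call the left one pointer_c5, the right one pointer_c6).
- sun_tile (a point): THE SUN TILE: sky-blue disc with a yellow sun with eight rays, loose, 50 mm across, 8 mm thick, lying on the board; this point is its centre, 29 mm above the table.
- cloud_tile (a point): dark grey disc with a white cloud, loose, 50 mm across, 8 mm thick, lying on the board; this point is its centre, 29 mm above the table.
- rain_tile (a point): pale grey disc with a grey cloud and blue drops, loose, 50 mm across, 8 mm thick, lying on the board; this point is its centre, 29 mm above the table.
- snow_tile (a point): dark navy disc with a white snowflake, loose, 50 mm across, 8 mm thick, lying on the board; this point is its centre, 29 mm above the table.
- cup: clear plastic cup, 76 mm across, 90 mm tall, loose bystander; origin at the centre of its underside.
- can: dark blue drinks can, 60 mm across, 115 mm tall, loose bystander; origin at the centre of its underside.
- juice: orange-red plastic bottle, 64 mm across, 170 mm tall, loose bystander; origin at the centre of its underside.
- glue: white glue stick with blue cap, 28 mm across, 98 mm tall, loose bystander; origin at the centre of its underside.
- eraser: whiteboard eraser, blue on grey felt, 50 x 130 x 38 mm, loose bystander; origin at the centre of its underside.
- pot: pink pencil pot, 84 mm across, 100 mm tall, pencils reach 185 mm, loose bystander; origin at the centre of its underside.
Not all that is in view belongs to the job. What is shaped like the part that bears sun_tile but orange or pink is not meant.

How it is judged:
By the outcome, as a careful person would: the job done as asked, in the order asked, and still so for the second after the job is handed in, with the robot touching nothing.
It also fails if it takes over 45 s, if anything falls off the work surface, if the arm or the gripper's body presses on something with over 40 N, if the wrist force passes 120 N, or if a joint passes its speed limit or range.

## Working session

There is one attempt and no reset: what is moved stays moved. The work goes in short steps, Python scripts to look and compute and a tool call to move; the robot and the scene stay as the last step left them, time stands still between calls to the robot, and variables do not carry over. Pictures are saved under pics/ and viewed, at most 10 in all, crops included, and the job is handed in when it is done.

Besides the shell and the picture viewer there is one more tool, called as a command line: name --argument value ..., lists and objects as JSON in quotes. drive_tool: Moves the arm, as the interface text tells. Its arguments: {"type":"object","properties":{"rows":{"type":"array"},"newtons":{"type":"number"}},"required":["rows"]}

```bash
mkdir -p pics
cat > h.py <<'E'
import numpy as np,cv2
from plant import sensors,cams,r
from scipy.spatial.transform import Rotation as Ro
def snap(n,f):
    s=sensors.get_state();c=cams.capture(n);cv2.imwrite('pics/'+f,c['pixels'][:,:,::-1]);
    np.save('pics/'+f+'.npy',dict(s=s,c=c),allow_pickle=True);return s,c
def pose(s,c):
    if 'eye' in c:
        o=np.array(c['orientation'])
        R=o if o.shape==(3,3) else Ro.from_euler('xyz',o,degrees=True).as_matrix()
        return R,np.array(c['eye'])
    T=np.eye(4);T[:3,:3]=Ro.from_euler('xyz',s['eef_rot'],degrees=True).as_matrix();T[:3,3]=s['tcp_pos']
    T=T@np.array(c['T_tool_cam']);return T[:3,:3],T[:3,3]
def ray(s,c,u,v,z):
    R,e=pose(s,c);K=np.array(c['intrinsics']);a=np.linalg.solve(K,[u,v,1]);d=R@[a[0],-a[1],-a[2]]
    return e+d*(z-e[2])/d[2]
def load(f):
    d=np.load('pics/'+f+'.npy',allow_pickle=True).item();return d['s'],d['c']
E
python3 - <<'E'
from h import *
for n in ('scene','side'):
    s,c=snap(n,n+'.png');print({k:v for k,v in c.items() if k!='pixels'})
print(s,r.tip_reach)
E
```

```text
{'intrinsics': array([[484.6859917 ,   0.        , 319.11118697],
       [  0.        , 484.6859917 , 246.76745594],
       [  0.        ,   0.        ,   1.        ]]), 'eye': array([ 1.25704649, -0.19964001,  1.18923544]), 'orientation': array([31.48356932,  0.61548646, 71.25778091])}
{'intrinsics': array([[568.10838251,   0.        , 319.56720627],
       [  0.        , 568.10838251, 244.5771354 ],
       [  0.        ,   0.        ,   1.        ]]), 'eye': array([0.25725265, 0.95998286, 0.767557  ]), 'orientation': array([  55.85669603,    0.52280853, -161.95579524])}
{'time_s': 0.05, 'joints': array([-5.17885196e+01,  2.05894642e+01,  6.36049129e-01, -1.93883414e-02,
       -7.01358426e+01, -1.65058818e+01]), 'qd': array([-0.04462236, -0.13243562,  0.03722903,  0.02042625,  0.00623442,
        0.03179315]), 'joint_torque': array([-4.00029030e-04, -5.84669709e+01,  2.94062215e+01,  7.02615246e+00,
        1.03354218e-02, -5.92530364e-05]), 'tcp_pos': array([ 0.24944564, -0.62674554,  0.24466449]), 'eef_rot': array([ 1.79909242e+02, -7.88616040e-03, -1.58300997e+02]), 'contact_force': array([ 1.27511619, -0.10236136, -0.32883347]), 'moment': array([ 0.02051548,  0.03516435, -0.02522857]), 'gripper_force': 0.0, 'gripper_width': 0.08752949190698989} 0.019
```

View pics/scene.png

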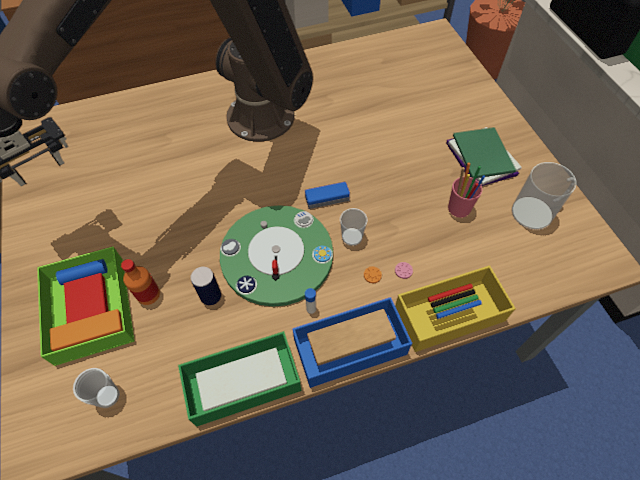

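View pics/side.png

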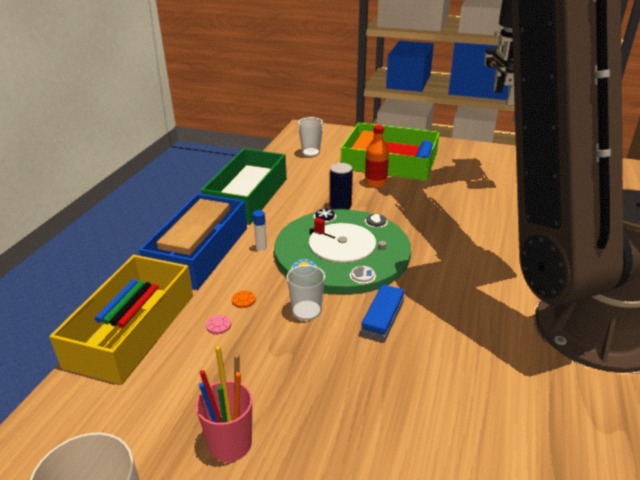

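The scene view shows the dial with its hub at about (276,249), the red tab at (275,268) and the sun tile at (322,255). The stop post is at (264,224), snow at (246,285), cloud at (230,247) and rain at (304,219). The side view agrees, with the cup and glue close to the board on the sun side.

Run:
```python
from h import *
s,c=load('scene.png')
for n,u,v,z in [('hub',276,249,.036),('sun',322,255,.033),('snow',246,285,.033),('cloud',230,247,.033),('rain',304,219,.033),('arrowtip',275,280,.033),('post',264,224,.04),('cupbase',353,238,0),('gluebase',312,312,0),('gluetop',310,292,.098),('canbase',210,300,0),('cantop',203,275,.115),('cuptop',353,219,.09)]:
    print(n,ray(s,c,u,v,z).round(3))
```

```text
hub [ 0.552 -0.1    0.036]
sun [0.61  0.015 0.033]
snow [ 0.632 -0.207  0.033]
cloud [ 0.501 -0.22   0.033]
rain [0.479 0.005 0.033]
arrowtip [ 0.643 -0.13   0.033]
post [ 0.462 -0.11   0.04 ]
cupbase [0.567 0.125 0.   ]
gluebase [ 0.75  -0.061  0.   ]
gluetop [ 0.738 -0.06   0.098]
canbase [ 0.626 -0.311  0.   ]
cantop [ 0.613 -0.302  0.115]
cuptop [0.561 0.122 0.09 ]
```

drive_tool --rows '[{"x": -0.04,"y": 0.032,"spin": -0.08,"fingers": -1},{"x": -0.09,"y": 0.07,"spin": -0.17,"fingers": -1},{"x": -0.14,"y": 0.11,"spin": -0.26,"fingers": -1},{"x": -0.19,"y": 0.15,"spin": -0.35,"fingers": -1},{"x": -0.24,"y": 0.19,"spin": -0.44,"fingers": -1},{"x": -0.29,"y": 0.23,"spin": -0.53,"fingers": -1},{"x": -0.34,"y": 0.27,"spin": -0.62,"fingers": -1},{"x": -0.39,"y": 0.31,"spin": -0.71,"fingers": -1},{"x": -0.44,"y": 0.35,"spin": -0.8,"fingers": -1},{"x": -0.476,"y": 0.378,"spin": -0.87,"fingers": -1}]' --newtons 10

```text
invalid input
```

Run:
```python
from h import *
s,c=snap('wrist','w1.png');print(s['tcp_pos'],s['eef_rot'],s['gripper_width'],c['T_tool_cam'],c['intrinsics'])
```

```text
[ 0.24944072 -0.62679142  0.24471235] [ 1.79914213e+02 -6.38547769e-03 -1.58303894e+02] 0.08739707162642359 [[-3.31551622e-05  9.67635867e-01  2.52350604e-01  6.82575205e-02]
 [ 9.99999915e-01 -7.14448878e-05  4.05340006e-04 -2.73158818e-04]
 [ 4.10250689e-04  2.52350596e-01 -9.67635783e-01 -1.39903318e-01]
 [ 0.00000000e+00  0.00000000e+00  0.00000000e+00  1.00000000e+00]] [[330.86073256   0.         317.91185435]
 [  0.         330.86073256 240.21151202]
 [  0.           0.           1.        ]]
```

View pics/w1.png

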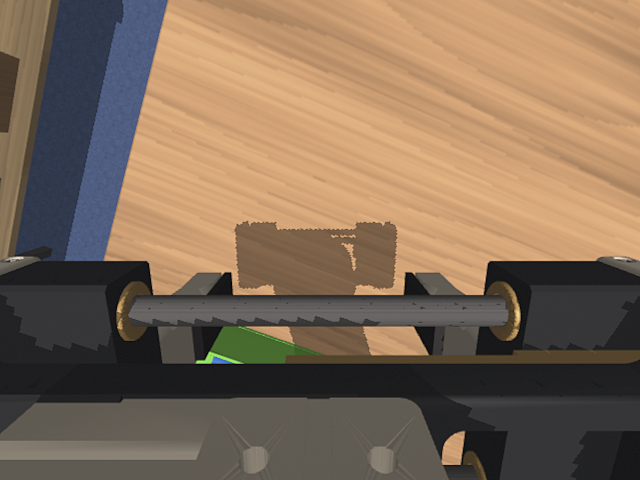

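The wrist view from the start pose shows only the table and a box edge. The area ahead of tool +x is visible, above row 260. The move was refused, so I'll send every key this time.

drive_tool --rows '[{"x": -0.03,"y": 0.025,"z": 0,"spin": -0.08,"fingers": -1},{"x": -0.07,"y": 0.06,"z": 0,"spin": -0.17,"fingers": -1},{"x": -0.11,"y": 0.094,"z": 0,"spin": -0.26,"fingers": -1},{"x": -0.155,"y": 0.13,"z": 0,"spin": -0.35,"fingers": -1},{"x": -0.2,"y": 0.17,"z": 0,"spin": -0.44,"fingers": -1},{"x": -0.245,"y": 0.208,"z": 0,"spin": -0.53,"fingers": -1},{"x": -0.29,"y": 0.246,"z": 0,"spin": -0.62,"fingers": -1},{"x": -0.335,"y": 0.284,"z": 0,"spin": -0.71,"fingers": -1},{"x": -0.38,"y": 0.322,"z": 0,"spin": -0.8,"fingers": -1},{"x": -0.42,"y": 0.356,"z": 0,"spin": -0.87,"fingers": -1}]' --newtons 10

```text
time_s: 1.4
tcp_pos: [0.5088, -0.139, 0.2457]
eef_rot: [-180.0, 0.0, -108.3]
contact_force: [0.5, -1.2, 0.3]
gripper_width: 0.0006
gripper_force: 0.0
```

drive_tool --rows '[{"x": -0.04,"y": -0.007,"z": 0,"spin": 0,"fingers": -1},{"x": -0.08,"y": -0.014,"z": 0,"spin": 0,"fingers": -1},{"x": -0.12,"y": -0.021,"z": 0,"spin": 0,"fingers": -1},{"x": -0.16,"y": -0.028,"z": 0,"spin": 0,"fingers": -1},{"x": -0.16,"y": -0.028,"z": 0,"spin": 0,"fingers": -1},{"x": -0.16,"y": -0.028,"z": 0,"spin": 0,"fingers": -1}]'

```text
time_s: 2.15
tcp_pos: [0.585, 0.0019, 0.2452]
eef_rot: [180.0, -0.0, -108.4]
contact_force: [0.3, -0.5, 0.3]
gripper_width: 0.0004
gripper_force: 0.0
```

Run:
```python
from h import *
s,c=snap('wrist','w2.png');print(s['tcp_pos'],s['eef_rot'])
```

```text
[0.58498621 0.00186518 0.24516118] [ 1.79951675e+02 -2.73136376e-02 -1.08425255e+02]
```

View pics/w2.png

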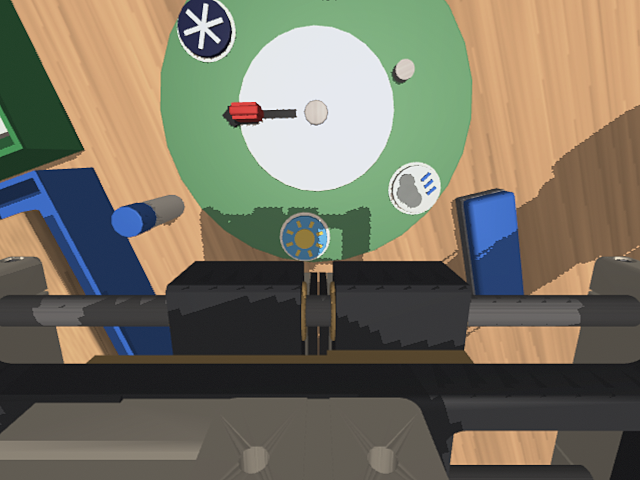

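The wrist view shows the hub cap at (316,112), the red tab at about (245,112), the arrow tip at (226,114) and the sun tile at (304,237). The post is at (404,70).

```bash
cat >> h.py <<'E'
def cen(m):
    n,l,st,ce=cv2.connectedComponentsWithStats(m.astype(np.uint8));i=1+st[1:,4].argmax();return ce[i],st[i]
def dial(s,c):
    p=c['pixels'].astype(int);R,G,B=p[...,0],p[...,1],p[...,2]
    w=(R>185)&(G>185)&(B>185)
    (u,v),st=cen(w)
    cs,_=cv2.findContours(w.astype(np.uint8),cv2.RETR_EXTERNAL,cv2.CHAIN_APPROX_NONE);cc=max(cs,key=cv2.contourArea)
    (eu,ev),ax,_=cv2.fitEllipse(cv2.convexHull(cc));hub=ray(s,c,eu,ev,.033)
    red,st2=cen((R>110)&(G<70)&(B<70))
    return hub,(eu,ev),ax,red,st2
ang=lambda d:np.degrees(np.arctan2(d[1],d[0]))
E
python3 - <<'E'
from h import *
s,c=load('w2.png')
hub,e,ax,red,st=dial(s,c);print(hub,e,ax,red,st)
p=c['pixels'].astype(int);R,G,B=p[...,0],p[...,1],p[...,2]
b=(B>G+15)&(B>R+40);b[:205]=0;b[265:]=0;b[:,:275]=0;b[:,335:]=0
y=((R>G+15)&(R>B+60));y[:205]=0;y[262:]=0;y[:,:275]=0;y[:,335:]=0
print(cen(b),cen(y))
hc=ray(s,c,316,112,.039);print('cap',hc)
sun=ray(s,c,304,237,.033);print('sun',sun,ang(sun-hc),np.linalg.norm((sun-hc)[:2]))
t=ray(s,c,226,114,.033);tb=ray(s,c,*red,.06);print('tip',t,ang(t-hc),tb,ang(tb-hc),np.linalg.norm((tb-hc)[:2]))
for n,u,v in [('rain',414,188),('snow',206,30)]:
    q=ray(s,c,u,v,.033);print(n,q,ang(q-hc),np.linalg.norm((q-hc)[:2]))
q=ray(s,c,404,70,.05);print('post',ang(hc-q))
E
```

```text
[ 0.55109263 -0.10597894  0.033     ] (315.71954345703125, 107.74522399902344) (155.166259765625, 165.19735717773438) [242.56465517 109.92241379] [229 102  29  17 232]
(array([304.71593291, 236.778826  ]), array([283, 216,  44,  44, 954], dtype=int32)) (array([304.14035088, 238.30175439]), array([295, 229,  19,  19, 285], dtype=int32))
cap [ 0.55227429 -0.10144101  0.039     ]
sun [0.60542877 0.01574663 0.033     ] 65.60169661193484 0.1286792215066774
tip [ 0.63813419 -0.12881948  0.033     ] -17.68611632453258 [ 0.61653026 -0.12217039  0.06      ] -17.880028478647862 0.06751694274830183
rain [0.47784847 0.00203025 0.033     ] 125.72707766054265 0.1274578496029868
snow [ 0.62755494 -0.20389636  0.033     ] -53.69283972787391 0.1271388009946276
post 4.909314134824639
```

drive_tool --rows '[{"x": 0.05,"y": -0.022,"z": 0,"spin": 0,"fingers": -1},{"x": 0.1,"y": -0.045,"z": 0,"spin": 0,"fingers": -1},{"x": 0.148,"y": -0.067,"z": 0,"spin": 0,"fingers": -1},{"x": 0.148,"y": -0.067,"z": 0.03,"spin": 0,"fingers": -1},{"x": 0.148,"y": -0.067,"z": 0.07,"spin": 0,"fingers": -1},{"x": 0.148,"y": -0.067,"z": 0.11,"spin": 0,"fingers": -1},{"x": 0.148,"y": -0.067,"z": 0.14,"spin": 0,"fingers": -1},{"x": 0.148,"y": -0.067,"z": 0.16,"spin": 0,"fingers": -1},{"x": 0.148,"y": -0.067,"z": 0.178,"spin": 0,"fingers": -1},{"x": 0.148,"y": -0.067,"z": 0.178,"spin": 0,"fingers": -1}]'

```text
time_s: 3.45
tcp_pos: [0.601, -0.1602, 0.0664]
eef_rot: [179.9, -0.0, -108.5]
contact_force: [-0.5, -0.1, 0.7]
gripper_width: 0.0005
gripper_force: 0.0
```

```bash
cat > plan.py <<'E'
from h import *
import sys
# rows from the present pose: tab angles phi (deg), tangential gap d
def rows(phis,ds,hub=(.552,-.102)):
    s=sensors.get_state();yaw=s['eef_rot'][2];p=np.array(s['tcp_pos'])
    X=np.array([np.cos(np.radians(yaw)),np.sin(np.radians(yaw))]);Y=np.array([X[1],-X[0]])
    print(p.round(4),yaw,s['contact_force'].round(1))
    for f,d in zip(phis,ds):
        a=np.radians(f);q=np.array(hub)+.065*np.array([np.cos(a),np.sin(a)])+d*np.array([np.sin(a),-np.cos(a)])-p[:2]
        print(f,d,'x %.4f y %.4f spin %.3f'%(q@X,q@Y,-np.radians((f-90-yaw+180)%360-180)))
E
python3 - <<'E'
from plan import *
rows([-17.7,-17.7,-14,-9,-4,1,6,11,16],[.03,.0185]+[.0165]*7)
E
```

```text
[ 0.601  -0.1602  0.0664] -108.5019745861568 [-0.5 -0.1  0.7]
-17.7 0.03 x -0.0106 y -0.0005 spin -0.014
-17.7 0.0185 x -0.0221 y -0.0003 spin -0.014
-14 0.0165 x -0.0283 y -0.0012 spin -0.079
-9 0.0165 x -0.0341 y -0.0019 spin -0.166
-4 0.0165 x -0.0400 y -0.0022 spin -0.253
1 0.0165 x -0.0458 y -0.0019 spin -0.340
6 0.0165 x -0.0516 y -0.0011 spin -0.428
11 0.0165 x -0.0573 y 0.0002 spin -0.515
16 0.0165 x -0.0629 y 0.0020 spin -0.602
```

drive_tool --rows '[{"x": -0.01,"y": -0.0005,"z": 0,"spin": -0.014,"fingers": -1},{"x": -0.022,"y": -0.0005,"z": 0,"spin": -0.014,"fingers": -1},{"x": -0.028,"y": -0.001,"z": 0,"spin": -0.079,"fingers": -1},{"x": -0.034,"y": -0.002,"z": 0,"spin": -0.166,"fingers": -1},{"x": -0.04,"y": -0.002,"z": 0,"spin": -0.253,"fingers": -1},{"x": -0.046,"y": -0.002,"z": 0,"spin": -0.34,"fingers": -1},{"x": -0.0515,"y": -0.001,"z": 0,"spin": -0.428,"fingers": -1},{"x": -0.0575,"y": 0,"z": 0,"spin": -0.515,"fingers": -1},{"x": -0.063,"y": 0.002,"z": 0,"spin": -0.602,"fingers": -1}]'

```text
time_s: 4.58
tcp_pos: [0.6211, -0.0987, 0.0687]
eef_rot: [-179.9, -0.1, -73.7]
contact_force: [0.7, -3.4, 0.1]
gripper_width: 0.0006
gripper_force: 1.6
```

Run:
```python
from plan import *
rows([20,24.5,29,33.5,38,42.5,46,49,50,50],[.0165]*10)
snap('scene','s2.png')
c=load('s2.png')[1]['pixels'];cv2.imwrite('pics/s2c.png',cv2.resize(c[180:330,180:380,::-1],None,fx=4,fy=4))
```

```text
[ 0.6211 -0.0987  0.0687] -73.73688522281248 [ 0.7 -3.4  0.1]
20 0.0165 x -0.0040 y 0.0013 spin -0.065
24.5 0.0165 x -0.0092 y 0.0006 spin -0.144
29 0.0165 x -0.0144 y 0.0002 spin -0.222
33.5 0.0165 x -0.0197 y 0.0003 spin -0.301
38 0.0165 x -0.0249 y 0.0008 spin -0.379
42.5 0.0165 x -0.0301 y 0.0017 spin -0.458
46 0.0165 x -0.0341 y 0.0026 spin -0.519
49 0.0165 x -0.0375 y 0.0037 spin -0.571
50 0.0165 x -0.0386 y 0.0040 spin -0.589
50 0.0165 x -0.0386 y 0.0040 spin -0.589
```

View pics/s2c.png

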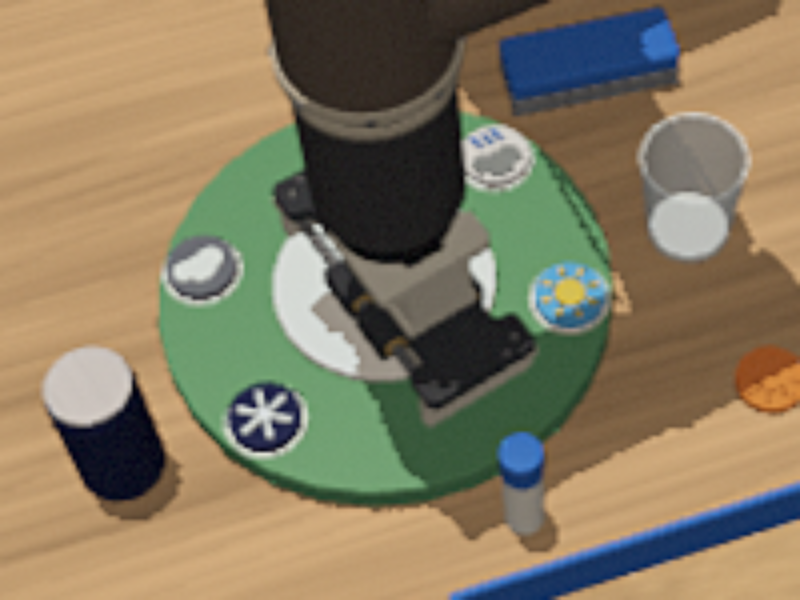

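The hand is pushing the tab with about 3.4 N, the tiles have not moved, and the bystanders are clear. I'll go on to about 50°.

drive_tool --rows '[{"x": -0.004,"y": 0.001,"z": 0.001,"spin": -0.065,"fingers": -1},{"x": -0.009,"y": 0.0005,"z": 0.002,"spin": -0.144,"fingers": -1},{"x": -0.0145,"y": 0,"z": 0.002,"spin": -0.222,"fingers": -1},{"x": -0.0195,"y": 0,"z": 0.002,"spin": -0.3,"fingers": -1},{"x": -0.025,"y": 0.001,"z": 0.002,"spin": -0.379,"fingers": -1},{"x": -0.03,"y": 0.0015,"z": 0.002,"spin": -0.458,"fingers": -1},{"x": -0.034,"y": 0.0025,"z": 0.002,"spin": -0.519,"fingers": -1},{"x": -0.0375,"y": 0.0035,"z": 0.002,"spin": -0.571,"fingers": -1},{"x": -0.0385,"y": 0.004,"z": 0.002,"spin": -0.589,"fingers": -1},{"x": -0.0385,"y": 0.004,"z": 0.002,"spin": -0.589,"fingers": -1}]'

```text
time_s: 5.88
tcp_pos: [0.6068, -0.0629, 0.0664]
eef_rot: [-179.9, -0.1, -40.2]
contact_force: [3.5, -0.6, 1.7]
gripper_width: 0.0006
gripper_force: 1.5
```

Run:
```python
from plan import *
rows([52,55,57.5,60,61.5,62],[.0165]*6)
```

```text
[ 0.6068 -0.0629  0.0664] -40.23633282517343 [ 3.5 -0.6  1.7]
52 0.0165 x -0.0027 y -0.0003 spin -0.039
55 0.0165 x -0.0061 y -0.0010 spin -0.091
57.5 0.0165 x -0.0090 y -0.0014 spin -0.135
60 0.0165 x -0.0119 y -0.0016 spin -0.179
61.5 0.0165 x -0.0137 y -0.0017 spin -0.205
62 0.0165 x -0.0143 y -0.0018 spin -0.214
```

drive_tool --rows '[{"x": -0.0027,"y": 0,"z": 0,"spin": -0.039,"fingers": -1},{"x": -0.006,"y": -0.001,"z": 0,"spin": -0.091,"fingers": -1},{"x": -0.009,"y": -0.0015,"z": 0,"spin": -0.135,"fingers": -1},{"x": -0.012,"y": -0.0015,"z": 0,"spin": -0.179,"fingers": -1},{"x": -0.0137,"y": -0.0017,"z": 0,"spin": -0.205,"fingers": -1},{"x": -0.0137,"y": -0.0017,"z": 0,"spin": -0.205,"fingers": -1}]'

```text
time_s: 6.62
tcp_pos: [0.5962, -0.0532, 0.0656]
eef_rot: [-180.0, 0.0, -28.5]
contact_force: [2.6, -0.7, 1.5]
gripper_width: 0.0001
gripper_force: 1.2
```

Run:
```python
from plan import *
rows([61.5,61.5],[.0165,.04])
s,c=snap('side','d3.png')
p=c['pixels'];cv2.imwrite('pics/d3c.png',cv2.resize(p[190:310,260:420,::-1],None,fx=5,fy=5))
```

```text
[ 0.5962 -0.0532  0.0656] -28.455724354857946 [ 2.6 -0.7  1.5]
61.5 0.0165 x 0.0010 y -0.0010 spin 0.001
61.5 0.04 x 0.0245 y -0.0010 spin 0.001
```

View pics/d3c.png

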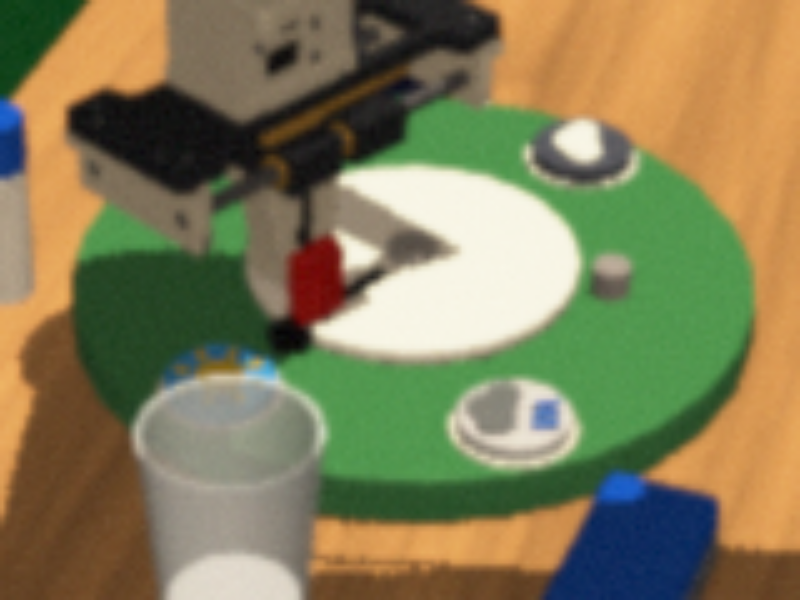

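The side view shows the fingers behind the red tab and the arrowhead at crop (285,338), just short of the sun tile. The hub is at crop (412,242), and the cup is untouched. I'll measure the angle from the arrow shaft.

Run:
```python
from h import *
s,c=load('d3.png')
h=ray(s,c,260+412/5,190+240/5,.039)
for u,v in [(288,338),(275,345),(365,285)]:
    q=ray(s,c,260+u/5,190+v/5,.033);print(q,np.linalg.norm((q-h)[:2]),ang(q-h),ang(q-np.array([.552,-.102,0])))
print(h)
```

```text
[ 0.58732287 -0.01741472  0.033     ] 0.09004805281939712 68.37327436757899 67.33455243782339
[ 0.59116225 -0.01060566  0.033     ] 0.09779855305005243 67.75250806180127 66.80498719635513
[ 0.56673417 -0.06761891  0.033     ] 0.03579552352885127 69.3916328446593 66.80223199365845
[ 0.55413492 -0.10112381  0.039     ]
```

drive_tool --rows '[{"x": 0.02,"y": 0,"z": 0,"spin": 0,"fingers": -1},{"x": 0.03,"y": 0,"z": 0,"spin": 0,"fingers": -1},{"x": 0.03,"y": 0,"z": -0.04,"spin": 0.1,"fingers": -1},{"x": 0.03,"y": 0,"z": -0.09,"spin": 0.25,"fingers": -1},{"x": 0.03,"y": 0,"z": -0.14,"spin": 0.42,"fingers": -1},{"x": 0.03,"y": 0,"z": -0.18,"spin": 0.6,"fingers": -1},{"x": 0.03,"y": 0,"z": -0.18,"spin": 0.78,"fingers": -1},{"x": 0.03,"y": 0,"z": -0.18,"spin": 0.96,"fingers": -1},{"x": 0.03,"y": 0,"z": -0.18,"spin": 1.14,"fingers": -1},{"x": 0.03,"y": 0,"z": -0.18,"spin": 1.32,"fingers": -1}]'

```text
time_s: 7.92
tcp_pos: [0.6217, -0.0677, 0.2448]
eef_rot: [179.9, -0.0, -104.5]
contact_force: [0.1, 0.4, 0.0]
gripper_width: 0.0004
gripper_force: 0.0
```

drive_tool --rows '[{"x": -0.04,"y": 0.028,"z": 0,"spin": 0,"fingers": -1},{"x": -0.078,"y": 0.056,"z": 0,"spin": 0,"fingers": -1},{"x": -0.078,"y": 0.056,"z": 0,"spin": 0,"fingers": -1},{"x": -0.078,"y": 0.056,"z": 0,"spin": 0,"fingers": -1}]'

```text
time_s: 8.43
tcp_pos: [0.5869, 0.0216, 0.2452]
eef_rot: [179.9, -0.0, -104.1]
contact_force: [0.4, -0.6, -0.1]
gripper_width: 0.0002
gripper_force: 0.0
```

Run:
```python
from h import *
s,c=snap('wrist','w3.png');print(s['tcp_pos'],s['eef_rot'])
cv2.imwrite('pics/w3c.png',cv2.resize(c['pixels'][60:260,220:440,::-1],None,fx=3,fy=3))
```

```text
[0.58688811 0.02164676 0.24523809] [ 1.79942869e+02 -2.67074636e-02 -1.04071435e+02]
```

View pics/w3c.png

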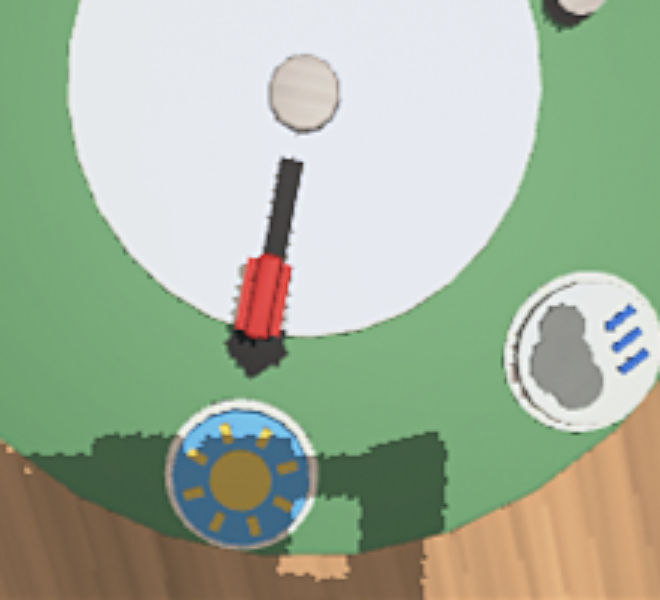

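The close view shows the hub cap at crop (304,93), the arrow tip at (250,377), the shaft's inner end at (290,161) and the sun centre at (241,475). The arrow is close to aimed at the sun already.

Run:
```python
from h import *
s,c=load('w3.png')
P=lambda u,v,z:ray(s,c,220+u/3,60+v/3,z)
h=P(304,93,.039);t=P(250,377,.033);sh=P(290.5,161,.033);st=P(276,254,.033);sn=P(241,475,.033)
print(h,sn,'sun',ang(sn-h),'tip',ang(t-h),'shaft',ang(st-sh),'sh->tip',ang(t-sh), 'sh',ang(sh-h),ang(st-h))
hub,e,ax,_,_=dial(s,c);print(hub,[ang(q-hub) for q in (sn,t,sh)])
```

```text
[ 0.55236532 -0.10106887  0.039     ] [0.60472693 0.01600419 0.033     ] sun 65.9031438673915 tip 64.3568216282251 shaft 66.4620189340733 sh->tip 64.59933376855686 sh 63.4925016855367 65.26457985549803
[ 0.55138908 -0.10622109  0.033     ] [np.float64(66.42404344560289), np.float64(65.14368758247166), np.float64(66.69704137473713)]
```

```bash
cat > arrow.py <<'E'
from h import *
def arrow(f):
    s,c=load(f);p=c['pixels'].astype(int);m=(p.max(2)<85)
    y,x=np.mgrid[:480,:640];m&=(x>285)&(x<325)&(y>100)&(y<190)
    v,u=np.nonzero(m);W=np.array([ray(s,c,a,b,.033)[:2] for a,b in zip(u,v)])
    h=np.array([.5523,-.1012])
    for sx in (0,):
        d=W-h;r_=np.hypot(*d.T);a=np.degrees(np.arctan2(d[:,1],d[:,0]))
        for lo,hi in((.02,.05),(.078,.098)):
            k=(r_>lo)&(r_<hi);print(lo,k.sum(),a[k].mean(),(a[k].min()+a[k].max())/2)
    vx=cv2.fitLine(W.astype(np.float32),cv2.DIST_L2,0,0,0).ravel();print('line',np.degrees(np.arctan2(vx[1],vx[0]))%180,vx[2:])
    R,G,B=p[...,0],p[...,1],p[...,2];w=(B>G+15)&(B>R+40)|((R>G+15)&(R>B+60)&(G>80))
    w&=(x>272)&(x<330)&(y>190)&(y<245);hl=cv2.convexHull(np.argwhere(w)[:,::-1].astype(np.int32))
    (su,sv),sr=cv2.minEnclosingCircle(hl);q=ray(s,c,su,sv,.033)[:2];print('sun',(su,sv,sr),q,ang(q-h))
E
python3 -c "
from arrow import *
arrow('w3.png')"
```

```text
0.02 212 63.905630854092486 64.0071323238519
0.078 190 64.03985285518445 64.21543590195836
line 64.14149 [ 0.57776535 -0.04894092]
sun (300.0, 218.5, 22.74323081970215) [0.60512342 0.01609354] 65.75547103034226
```

Arrow 64.1°, sun 65.8°. I'll nudge by another 1.6°, about 1.8 mm at the tab, returning the same way.

drive_tool --rows '[{"x": 0.03,"y": -0.02,"z": 0,"spin": -0.17,"fingers": -1},{"x": 0.06,"y": -0.04,"z": 0,"spin": -0.34,"fingers": -1},{"x": 0.0755,"y": -0.0545,"z": 0,"spin": -0.51,"fingers": -1},{"x": 0.0755,"y": -0.0545,"z": 0,"spin": -0.68,"fingers": -1},{"x": 0.0755,"y": -0.0545,"z": 0,"spin": -0.85,"fingers": -1},{"x": 0.0755,"y": -0.0545,"z": 0,"spin": -1.02,"fingers": -1},{"x": 0.0755,"y": -0.0545,"z": 0,"spin": -1.19,"fingers": -1},{"x": 0.0755,"y": -0.0545,"z": 0,"spin": -1.346,"fingers": -1},{"x": 0.0755,"y": -0.0545,"z": 0,"spin": -1.346,"fingers": -1},{"x": 0.0755,"y": -0.0545,"z": 0,"spin": -1.346,"fingers": -1}]'

```text
time_s: 9.72
tcp_pos: [0.6217, -0.0655, 0.2453]
eef_rot: [180.0, 0.0, -27.2]
contact_force: [0.7, -0.6, 0.3]
gripper_width: 0.0007
gripper_force: 0.0
```

drive_tool --rows '[{"x": 0,"y": 0,"z": 0.04,"spin": 0,"fingers": -1},{"x": 0,"y": 0,"z": 0.08,"spin": 0,"fingers": -1},{"x": 0,"y": 0,"z": 0.12,"spin": 0,"fingers": -1},{"x": 0,"y": 0,"z": 0.15,"spin": 0,"fingers": -1},{"x": 0,"y": 0,"z": 0.178,"spin": 0,"fingers": -1},{"x": 0,"y": 0,"z": 0.178,"spin": 0,"fingers": -1},{"x": 0,"y": 0,"z": 0.178,"spin": 0,"fingers": -1}]'

```text
time_s: 10.6
tcp_pos: [0.6226, -0.0649, 0.0686]
eef_rot: [-180.0, -0.1, -27.0]
contact_force: [0.3, -1.1, 0.8]
gripper_width: 0.0006
gripper_force: 0.0
```

Run:
```python
from h import *
s=sensors.get_state();p=s['tcp_pos'];y=np.radians(s['eef_rot'][2]);X=np.array([np.cos(y),np.sin(y)]);Y=np.array([X[1],-X[0]])
d=np.array([.5948,-.0512])-p[:2];print(p,s['eef_rot'],d@X,d@Y)
```

```text
[ 0.62256744 -0.06491189  0.06859967] [-1.79978663e+02 -6.10823393e-02 -2.70206737e+01] -0.030965900950905102 0.00039994199202054574
```

drive_tool --rows '[{"x": -0.01,"y": 0,"z": 0,"spin": 0,"fingers": -1},{"x": -0.02,"y": 0,"z": 0.001,"spin": 0,"fingers": -1},{"x": -0.027,"y": 0,"z": 0.001,"spin": 0,"fingers": -1},{"x": -0.029,"y": 0,"z": 0.001,"spin": 0,"fingers": -1},{"x": -0.03,"y": 0,"z": 0.001,"spin": 0,"fingers": -1},{"x": -0.031,"y": 0,"z": 0.001,"spin": 0,"fingers": -1},{"x": -0.031,"y": 0,"z": 0.001,"spin": 0,"fingers": -1},{"x": -0.031,"y": 0,"z": 0.001,"spin": 0,"fingers": -1}]'

```text
time_s: 11.6
tcp_pos: [0.5947, -0.0507, 0.0667]
eef_rot: [-180.0, -0.0, -27.0]
contact_force: [2.9, -0.2, 2.4]
gripper_width: 0.0004
gripper_force: 1.4
```

Run:
```python
from h import *
s=sensors.get_state();p=s['tcp_pos'];y=np.radians(s['eef_rot'][2]);X=np.array([np.cos(y),np.sin(y)]);Y=np.array([X[1],-X[0]])
d=np.array([.5948,-.0512])-p[:2];print(p,s['eef_rot'],s['contact_force'],d@X,d@Y)
```

```text
[ 0.59469519 -0.05067016  0.06673407] [-1.79969928e+02 -3.89639071e-02 -2.69727926e+01] [ 2.85929101 -0.15943982  2.36030271] 0.00033372409501874654 0.0004246701060536743
```

In contact and at the target. Now I'll back off, rise and look again from above.

drive_tool --rows '[{"x": 0.02,"y": 0,"z": 0,"spin": 0,"fingers": -1},{"x": 0.03,"y": 0,"z": 0,"spin": 0,"fingers": -1},{"x": 0.03,"y": 0,"z": -0.04,"spin": 0.1,"fingers": -1},{"x": 0.03,"y": 0,"z": -0.09,"spin": 0.25,"fingers": -1},{"x": 0.03,"y": 0,"z": -0.14,"spin": 0.42,"fingers": -1},{"x": 0.03,"y": 0,"z": -0.18,"spin": 0.6,"fingers": -1},{"x": 0.03,"y": 0,"z": -0.18,"spin": 0.78,"fingers": -1},{"x": 0.03,"y": 0,"z": -0.18,"spin": 0.96,"fingers": -1},{"x": 0.03,"y": 0,"z": -0.18,"spin": 1.14,"fingers": -1},{"x": 0.03,"y": 0,"z": -0.18,"spin": 1.34,"fingers": -1}]'

```text
time_s: 12.85
tcp_pos: [0.6201, -0.0642, 0.2458]
eef_rot: [179.9, -0.0, -103.4]
contact_force: [-0.3, -0.9, -0.3]
gripper_width: 0.0005
gripper_force: 0.0
```

drive_tool --rows '[{"x": -0.04,"y": 0.028,"z": 0,"spin": 0,"fingers": -1},{"x": -0.078,"y": 0.056,"z": 0,"spin": 0,"fingers": -1},{"x": -0.078,"y": 0.056,"z": 0,"spin": 0,"fingers": -1},{"x": -0.078,"y": 0.056,"z": 0,"spin": 0,"fingers": -1}]'

```text
time_s: 13.35
tcp_pos: [0.5836, 0.0244, 0.2463]
eef_rot: [180.0, -0.0, -103.0]
contact_force: [1.1, 0.3, -0.2]
gripper_width: 0.0004
gripper_force: 0.0
```

Run:
```python
from arrow import *
s,c=snap('wrist','w4.png');print(s['tcp_pos'],s['eef_rot'])
cv2.imwrite('pics/w4c.png',cv2.resize(c['pixels'][60:260,220:440,::-1],None,fx=3,fy=3))
arrow('w4.png')
```

```text
[0.58363341 0.02436275 0.24630826] [ 1.79956878e+02 -1.14505579e-02 -1.03000762e+02]
0.02 213 66.06581042810134 65.94258609421794
0.078 188 66.40606994698548 66.21898338590142
line 66.70567 [ 0.5755534  -0.04805794]
sun (304.0, 223.0, 32.64975357055664) [0.59907025 0.02519481] 69.69386135239121
```

View pics/w4c.png

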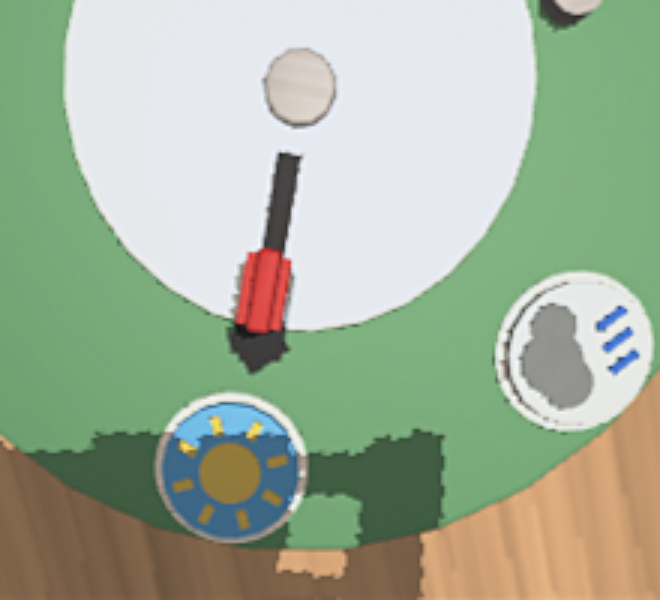

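The view shows the hub at crop (300,87), the tip at (254,372) and the sun centre at (231,472). The arrow now aims at the sun. I'll check the numbers on this image.

Run:
```python
from h import *
s,c=load('w4.png')
P=lambda u,v,z:ray(s,c,220+u/3,60+v/3,z)
h=P(300,87,.039);t=P(253,372,.033);sn=P(231,472,.033);sh=P(288.5,154,.033)
print(h,sn,ang(sn-h),ang(t-h),ang(t-sh),np.linalg.norm((sn-h)[:2]))
s,c=load('w3.png')
sn=P(241,475,.033);print(sn)
```

```text
[ 0.55227279 -0.1011403   0.039     ] [0.60498901 0.01740704 0.033     ] 66.02600501633117 66.863682099852 67.07762707789931 0.1297400152327591
[0.60472693 0.01600419 0.033     ]
```

```bash
python3 -c "
from plant import r
print(r.close_job())"
```

```text
the job is handed in; nothing more can be done
None
```

The job is handed in: the dial is set to sunny, with the arrow within about 1° of the sun tile's centre by my last wrist-camera look, pushed only with closed fingertips, and the hand raised clear at about 13 s. I saw no tile or bystander disturbed, and the hand-in gave no verdict.

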